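# Find the empty bay of the battery case and push its flap open

## Task

Three of the four identical flaps in the top of the battery case rest on a battery pack; the fourth covers an empty bay and rocks when pressed. With your fingertips, gently press the front part of one flap after another until you find the one that gives way, then push its front edge down into the bay until the flap is tilted about 45 degrees, and come away leaving it standing open. Grasp and lift nothing, never press hard, and leave everything else on the bench and on the case where it is.

Things in the scene. Friction and masses are not known exactly. Their poses are not given: they have to be found in the camera images.
- case: fixed dark steel box, 188 (x) x 448 (y) x 105 high; origin on the bench under its centre, x to its rear (away from the robot), y to the robot's left. Four like bays in its top, openings x -78 to +23, 93 wide, 97 deep; behind them a flush solid ledge. Three bays hold a pack 1 mm under the flap; one, a different one each time, is empty but for a 10 mm floor spacer. All look alike outside
- press_1 (a point): point on the upper face of flap 1, the first from the robot's right (case y = -157.5): mid-width, 48 in front (case -x) of its hinge line, 27 behind its free edge; moves with the flap. The flap is a grey plate 95 (x) x 89 (y) x 5, flush with the case top when level, hinged along case y at case x = 0: 75 of it in front of the hinge, 20 behind
- flap_1 (a joint): tilt of flap 1, rad: 0 level, positive as its front (free) edge swings down into the bay, stop at 1.0. Over a pack it gives at most about 0.03. Over the empty bay it gives way to about 2 N at the press point; friction hinge without spring, so it stays at the tilt where it is left
- press_2 (a point): point on the upper face of flap 2, the second from the right (case y = -52.5): mid-width, 48 in front (case -x) of its hinge line, 27 behind its free edge; moves with the flap. The flap is a grey plate 95 (x) x 89 (y) x 5, flush with the case top when level, hinged along case y at case x = 0: 75 of it in front of the hinge, 20 behind
- flap_2 (a joint): tilt of flap 2, rad: 0 level, positive as its front (free) edge swings down into the bay, stop at 1.0. Over a pack it gives at most about 0.03. Over the empty bay it gives way to about 2 N at the press point; friction hinge without spring, so it stays at the tilt where it is left
- press_3 (a point): point on the upper face of flap 3, the third from the right (case y = +52.5): mid-width, 48 in front (case -x) of its hinge line, 27 behind its free edge; moves with the flap. The flap is a grey plate 95 (x) x 89 (y) x 5, flush with the case top when level, hinged along case y at case x = 0: 75 of it in front of the hinge, 20 behind
- flap_3 (a joint): tilt of flap 3, rad: 0 level, positive as its front (free) edge swings down into the bay, stop at 1.0. Over a pack it gives at most about 0.03. Over the empty bay it gives way to about 2 N at the press point; friction hinge without spring, so it stays at the tilt where it is left
- press_4 (a point): point on the upper face of flap 4, the last, farthest left (case y = +157.5): mid-width, 48 in front (case -x) of its hinge line, 27 behind its free edge; moves with the flap. The flap is a grey plate 95 (x) x 89 (y) x 5, flush with the case top when level, hinged along case y at case x = 0: 75 of it in front of the hinge, 20 behind
- flap_4 (a joint): tilt of flap 4, rad: 0 level, positive as its front (free) edge swings down into the bay, stop at 1.0. Over a pack it gives at most about 0.03. Over the empty bay it gives way to about 2 N at the press point; friction hinge without spring, so it stays at the tilt where it is left
- jar: small glass jar with steel cap, 38 across, 50 high, standing on the rear ledge of the case; origin under its centre (leave alone)
- relay: small white relay block, 28 x 36 x 34 high, standing on the rear ledge of the case; origin under its centre (leave alone)
- driver: screwdriver with black handle, 200 long, lying on the bench in front of the case (leave alone)
- phone: white telephone 72 x 145 x 9, lying on the bench in front of the case; origin under its centre (leave alone)
- meter: red clamp meter, about 185 x 74 x 34 high, on the bench behind the case; origin under its body (leave alone)
- mug: white mug, 80 across, 90 high, on the bench to the robot's right; origin under its centre (leave alone)
- spare: spare battery pack, black block 85 x 80 x 91 high, standing on the bench to the robot's left; origin under its centre (leave alone)
- bits: open black tray of screwdriver bits, 70 x 120 x 26 high, on the bench behind the case; origin under its centre (leave alone)

How it is judged:
At the end, for the whole second after the job is handed in: The flap over the empty bay stands open by itself, tilted more than 0.6 rad (34 degrees) and at rest; the three others are still level (less than 0.1 rad) (((value of joint flap_1 above 0.6 rad and velocity of joint flap_1 between -0.1 and 0.1 rad/s and value of joint each of flap_2, flap_3, flap_4 below 0.1 rad) or (value of joint flap_2 above 0.6 rad and velocity of joint flap_2 between -0.1 and 0.1 rad/s and value of joint each of flap_1, flap_3, flap_4 below 0.1 rad) or (value of joint flap_3 above 0.6 rad and velocity of joint flap_3 between -0.1 and 0.1 rad/s and value of joint each of flap_1, flap_2, flap_4 below 0.1 rad) or (value of joint flap_4 above 0.6 rad and velocity of joint flap_4 between -0.1 and 0.1 rad/s and value of joint each of flap_1, flap_2, flap_3 below 0.1 rad))); the robot touches nothing.
It fails at once if a loose thing on the bench or the case is lifted or moved more than 25 mm (distance of any of jar, relay, driver, phone, meter, mug, spare, bits from where it was at the start of the episode above 0.025 m).
It fails at once if the case or a flap is pressed hard (over 60 N) (contact force between the fingers and case above 60 N).
It also fails if it takes over 51 s, if anything falls off the work surface, if the arm or the gripper's body presses on something with over 40 N, if the wrist force passes 120 N, or if a joint passes its speed limit or range.

## Robot

A 6-joint arm with a two-finger parallel gripper is mounted at the origin on the work surface. World frame = base frame: x ahead of the robot, y to its left, z up, the work surface at z = 0. Lengths are in m, angles in rad, forces in N, time in s.
With the tool pointing down it reaches from about 0.35 to 0.85 m from the base axis. Payload 8.1 kg.
Tool frame: the origin (TCP) lies on the centre line of the jaws, within the pads' length; the fingertips stand robot.tips_ahead ahead of it and the grasp point (between the pads) lies 8 mm behind it (robot.tips_ahead is the distance from the TCP to the fingertips, in m); z points along the fingers, y is the direction in which the jaws open and shut (so a half turn about z gives the same grasp; the last joint's range is limited). The gripper opens to 93 mm and grips with 3 to 60 N. Pads are 15 mm wide; open, the fingers measure 128 mm over their backs; the gripper's body (75 mm by 188 mm) begins 65 mm behind the grasp point.
Start: joints at [1.191, 0.13, 1.488, -0, 1.523, -0.085], TCP at [0.174, 0.574, 0.23] pointing down, gripper open.
Joint ranges: [-2.96, 2.96], [-0.89, 2.26], [0.02, 2.5], [-1.34, 4.48], [0, 2.73], [-2.66, 2.66]. Speed limits (rad/s): [2.39, 2.39, 2.79, 3.14, 3.14, 3.14].

## Interface

Orientations are given as a rotation vector (axis times angle).
In Python, from plant import monitor, eyes, job, robot gives the robot as it stands.
- The arm moves only by the tool servo_tool, never from a script. Its argument "plan" is a list that holds one entry, the list of rows, each a list of 7 numbers: the closure, from -1 (fully open) to 1 (shut), so that 0 is half open, then the shift along the world's x, y, z in mm, then the turn, a rotation vector about the world's x, y, z in rad. In form: [[[hand, dx, dy, dz, ax, ay, az], ...]]. A call has 1 to 12 rows; each row shifts and turns the commanded pose from where the row before left it; what a row does not reach is not made up. A row lasts 1/10 s, in which the tool goes at most 50 mm and 8.59 degrees, less where a joint would pass 70% of its speed; a pose out of reach is approached as far as the arm can. A call with a gripper value outside its range is refused whole. The fingers move at their own pace and stop on an object; "force" is the grip in N (left out, the last holds). Time passes only in rows, so rows that do not move let the fingers close. It gives the time, the measured TCP pose, the force and the opening at its end, in the units of the state.
- monitor.read_state(): the state, without advancing time (a new reading comes with each control period).
- eyes.read_camera(name): name is "scene" or "top" or "wrist"; returns the picture (384x512x3 uint8, red, green, blue); there is no depth.
- eyes.camera_info(name): a dict with "mtx" (3x3 intrinsics, pixels), "R" (3x3) and "t" (3): a world point X has camera coordinates R X + t. Camera axes: x right, y down, z forward; pixel columns grow to the right and rows downward; lengths in m; the calibration is good to about 2 mm. A picture is of the moment at which its call begins: read the wrist's pose just before it. camera_info takes no time and is no camera call; for the wrist camera it gives the pose at the moment of the call.
- job.close_job(): hands the job in, once; it reports no verdict.
The state is a dict: "t": time; "q": joint angles; "dq": joint speeds; "joint_torque": joint torques, N m; "tool_pos": TCP position; "orientation": TCP orientation; "force": force on the tool from outside, world axes, zero at the start; "wrist_torque": the same for the moment, N m; "opening": finger opening in m.
Only numpy, scipy, OpenCV 4.12 (cv2) and the standard library are available. Lean on these libraries where they do the work, as an engineer would, in place of code of your own. Each camera call takes 0.05 s, during which the arm holds its last target. There are 200 camera calls.

## Working session

There is one attempt and no reset: what is moved stays moved. The work goes in short steps, Python scripts to look and compute and a tool call to move; the robot and the scene stay as the last step left them, time stands still between calls to the robot, and variables do not carry over. Pictures are saved under pics/ and viewed, about 8 in all and at most 12, crops included, and the job is handed in when it is done.

Besides the shell and the picture viewer there is one more tool, called after ">>>" by a JSON object that holds its "op" and its "data". servo_tool: Moves the arm, as the interface text tells. Its arguments: {"type":"object","properties":{"plan":{"type":"array"},"force":{"type":"number"}},"required":["plan"]}

```bash
mkdir -p pics; python3 - <<'E'
from plant import monitor, eyes, job, robot
import cv2
print(monitor.read_state(), robot.tips_ahead)
for n in ("top","scene"):
    i=eyes.camera_info(n); print(n,i)
    cv2.imwrite(f"pics/{n}0.png",eyes.read_camera(n)[...,::-1])
E
```

```text
{'t': 0.0, 'q': array([ 1.19058232e+00,  1.31173186e-01,  1.48925453e+00,  2.66095672e-06,
        1.52297826e+00, -8.53839821e-02]), 'dq': array([ 0.00092214, -0.00018486, -0.00032417, -0.00069305, -0.00072082,
        0.00066237]), 'joint_torque': array([-1.37097846e-03, -5.59851158e+01, -4.91765678e+01,  7.66840903e-02,
        3.52562999e-02, -8.09782296e-05]), 'tool_pos': array([0.17411587, 0.5736227 , 0.22859383]), 'orientation': array([-4.61380591e-01, -3.10710156e+00,  2.77018732e-03]), 'force': array([0.84151962, 0.00954109, 0.17481225]), 'wrist_torque': array([ 0.00485874,  0.0092622 , -0.00246438]), 'opening': 0.09296766832012242} 0.011
top {'mtx': array([[450.88774561,   0.        , 251.54567145],
       [  0.        , 450.88774561, 199.26125395],
       [  0.        ,   0.        ,   1.        ]]), 'R': array([[ 0.00625084, -0.99980527,  0.01871779],
       [-0.98957401, -0.00887811, -0.14375137],
       [ 0.14388955, -0.01762407, -0.9894368 ]]), 't': array([-0.02957978,  0.57897003,  1.47753173])}
scene {'mtx': array([[388.50814597,   0.        , 259.45053461],
       [  0.        , 388.50814597, 192.7509604 ],
       [  0.        ,   0.        ,   1.        ]]), 'R': array([[-0.34477128,  0.93850567,  0.01843576],
       [ 0.57951481,  0.22825983, -0.78234265],
       [-0.73844116, -0.25904548, -0.62257537]]), 't': array([ 0.20313016, -0.2637888 ,  1.5073972 ])}
```

View pics/top0.png

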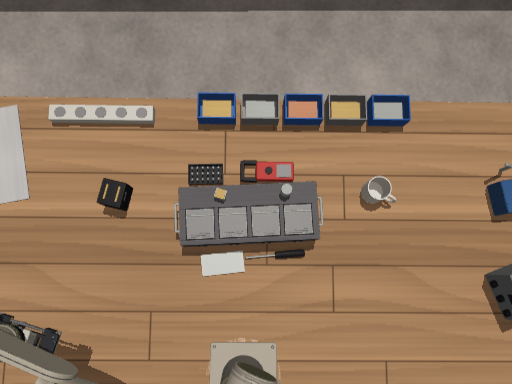

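View pics/scene0.png

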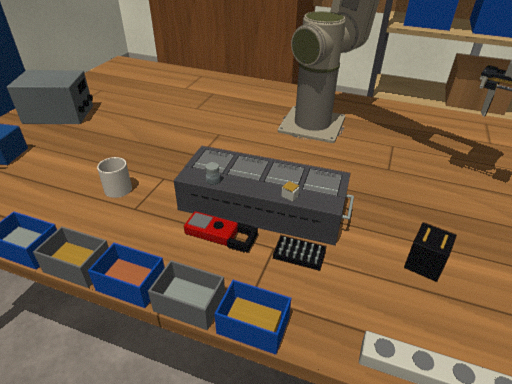

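The top view shows the case at about columns 178–320, rows 184–245, with the flaps at about (298,219), (265,221), (233,222), (200,224), numbered 1 to 4. The jar (286,190) and relay (220,195) stand on the ledge behind them. The phone and driver lie in front of the case. Next I'll measure the flap outlines.

```bash
cat > h.py <<'E'
import numpy as np
from plant import eyes
def ray(name,uv,z):
    i=eyes.camera_info(name); R,t=i["R"],i["t"]
    d=R.T@np.linalg.inv(i["mtx"])@np.array([uv[0],uv[1],1.]); c=-R.T@t
    return c+d*(z-c[2])/d[2]
def proj(name,X):
    i=eyes.camera_info(name); p=i["mtx"]@(i["R"]@np.array(X)+i["t"]); return p[:2]/p[2]
E
python3 - <<'E'
import cv2,numpy as np
from h import ray
im=cv2.imread("pics/top0.png"); g=cv2.cvtColor(im,cv2.COLOR_BGR2GRAY); hsv=cv2.cvtColor(im,cv2.COLOR_BGR2HSV)
print(g[221,180:320:3])
m=((g>80)&(hsv[...,1]<50)).astype(np.uint8)*255
m[:203]=0;m[240:]=0;m[:,:182]=0;m[:,316:]=0
C=[]
for c in cv2.findContours(m,cv2.RETR_EXTERNAL,cv2.CHAIN_APPROX_NONE)[0]:
    if cv2.contourArea(c)<200: continue
    r=cv2.minAreaRect(c); p=ray("top",r[0],.105)
    b=[ray("top",q,.105)[:2].round(3).tolist() for q in cv2.boxPoints(r)]
    print(np.round(r[0],1),r[1:],p.round(4),b); C.append(p[:2])
C=np.array(sorted(C,key=lambda p:p[1]));print(C, np.linalg.norm(np.diff(C,axis=0),axis=1))
cv2.imwrite("pics/crop.png",cv2.resize(im[175:285,165:335],None,fx=4.5,fy=4.5,interpolation=cv2.INTER_CUBIC))
E
```

```text
[ 98  98 122 145 146 146 147 147 147 147 148 156  98 172 149 148 148 148
 148 148 148 148 143  98 161 149 149 150 149 148 149 149 149  90 101 147
 149 149 149 149 148 148 148 148  52  96  96]
[248.5 221. ] ((36.0, 133.0), 90.0) [ 0.4995 -0.0147  0.105 ] [[0.556, 0.2], [0.56, -0.229], [0.443, -0.228], [0.44, 0.196]]
[[ 0.49950934 -0.01472896]] []
```

View pics/crop.png

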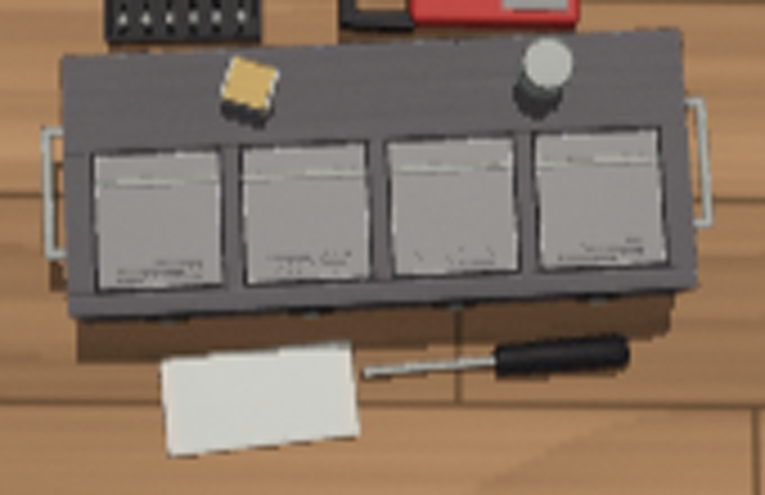

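The enlarged crop shows four flaps, each with a hinge line near its rear edge; at rest they look alike. The jar stands behind flap 1 and the relay behind flaps 3 and 4. I'll raise the threshold so the flaps separate.

```bash
python3 - <<'E'
import cv2,numpy as np
from h import ray
im=cv2.imread("pics/top0.png"); g=cv2.cvtColor(im,cv2.COLOR_BGR2GRAY); hsv=cv2.cvtColor(im,cv2.COLOR_BGR2HSV)
m=((g>125)&(hsv[...,1]<50)).astype(np.uint8)*255
m[:200]=0;m[242:]=0;m[:,:183]=0;m[:,316:]=0
C=[]
for c in cv2.findContours(m,cv2.RETR_EXTERNAL,cv2.CHAIN_APPROX_NONE)[0]:
    if cv2.contourArea(c)<200: continue
    r=cv2.minAreaRect(c); p=ray("top",r[0],.105)
    b=np.array([ray("top",q,.105)[:2] for q in cv2.boxPoints(r)])
    print(p.round(4),np.linalg.norm(np.diff(b,axis=0),axis=1).round(3)); C.append(p[:2])
C=np.array(sorted(C,key=lambda p:p[1]))
s=np.array([-157.5,-52.5,52.5,157.5])/1e3
k=np.polyfit(s,C,1); print(k,"spacing",np.linalg.norm(k[0]))
a=np.arctan2(-k[0,0],k[0,1]); ex=np.array([np.cos(a),np.sin(a)]);ey=np.array([-ex[1],ex[0]])
# flap centre at case x = -27.5 mm
O=k[1]+.0275*ex; print("yaw",a,"O",O)
for v in s: print("press",(O-.048*ex+v*ey).round(4),"free edge",(O-.075*ex+v*ey).round(4))
E
```

```text
[0.4902 0.1419 0.105 ] [0.087 0.093 0.086]
[0.4961 0.0361 0.105 ] [0.087 0.093 0.087]
[ 0.5018 -0.0685  0.105 ] [0.088 0.093 0.087]
[ 0.5077 -0.1735  0.105 ] [0.089 0.093 0.088]
[[-0.0555496   1.00087356]
 [ 0.49896524 -0.01601106]] spacing 1.0024139098943894
yaw 0.05544423443268741 O [ 0.52642298 -0.01448712]
press [ 0.4872 -0.1744] free edge [ 0.4603 -0.1759]
press [ 0.4814 -0.0696] free edge [ 0.4544 -0.0711]
press [0.4756 0.0353] free edge [0.4486 0.0338]
press [0.4698 0.1401] free edge [0.4428 0.1386]
```

The measured flap sizes (87×93 against 89×95) and the spacing ratio (1.002) fit. I'll move over flap 4 with the fingers shut, keeping the height and turning about +0.35 rad.

>>> {"op": "servo_tool", "data": {"plan": [[[1,25,-36,0,0,0,0.029],[1,25,-36,0,0,0,0.029],[1,25,-36,0,0,0,0.029],[1,25,-36,0,0,0,0.029],[1,25,-36,0,0,0,0.029],[1,25,-36,0,0,0,0.029],[1,25,-36,0,0,0,0.029],[1,25,-36,0,0,0,0.029],[1,25,-36,0,0,0,0.029],[1,25,-36,0,0,0,0.029],[1,23,-37,0,0,0,0.03],[1,23,-37,0,0,0,0.03]]], "force": 10}}

```text
t: 1.3
tool_pos: [0.4708, 0.1384, 0.2293]
orientation: [0.089, -3.14, -0.0]
force: [0.6, 0.6, 1.4]
opening: 0.0027
```

>>> {"op": "servo_tool", "data": {"plan": [[[1,0,1,-30,0,0,0],[1,0,0,-30,0,0,0],[1,0,0,-30,0,0,0],[1,0,0,-10,0,0,0],[1,0,0,-5,0,0,0],[1,0,0,0,0,0,0],[1,0,0,0,0,0,0]]]}}

```text
t: 2.0
tool_pos: [0.4713, 0.1415, 0.1262]
orientation: [-0.087, 3.138, 0.001]
force: [-0.1, -0.1, 0.7]
opening: 0.0006
```

```bash
python3 - <<'E'
import cv2
from plant import eyes
from h import proj
im=eyes.read_camera("top")[...,::-1].copy()
for p in [(.4872,-.1744),(.4814,-.0696),(.4756,.0353),(.4698,.1401)]: print(proj("top",(*p,.105)).round(1))
s=eyes.read_camera("scene")[...,::-1]
a=cv2.resize(im[170:290,160:340],(600,400),interpolation=cv2.INTER_CUBIC)
cv2.imwrite("pics/c1.png",cv2.resize(s[100:260,140:380],(780,520),interpolation=cv2.INTER_CUBIC))
E
```

```text
[298.2 225.2]
[265.6 226.8]
[232.8 228.3]
[199.9 229.9]
```

View pics/c1.png

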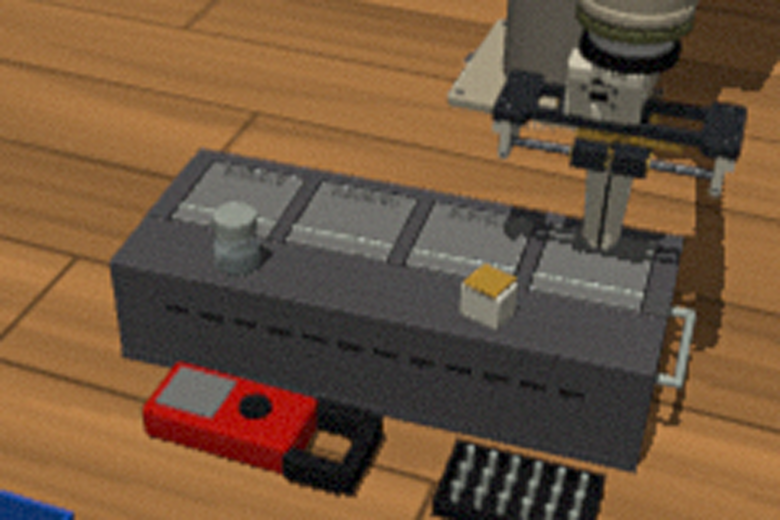

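In this scene crop the shut fingertips hover over the front part of flap 4, at about (605,245). Next I press gently.

>>> {"op": "servo_tool", "data": {"plan": [[[1,0,0,-4,0,0,0],[1,0,0,-3,0,0,0],[1,0,0,-2,0,0,0],[1,0,0,-1,0,0,0],[1,0,0,0,0,0,0],[1,0,0,0,0,0,0]]]}}

```text
t: 2.7
tool_pos: [0.4703, 0.1412, 0.1156]
orientation: [-0.087, 3.14, -0.0]
force: [-5.2, -0.8, 10.0]
opening: 0.0008
```

>>> {"op": "servo_tool", "data": {"plan": [[[1,0,0,-1,0,0,0],[1,0,0,-1,0,0,0],[1,0,0,0,0,0,0]]]}}

```text
t: 3.0
tool_pos: [0.4704, 0.1412, 0.1154]
orientation: [-0.087, 3.14, -0.0]
force: [-14.5, -3.2, 25.6]
opening: 0.0003
```

Flap 4 is firm: 26 N with no travel. On to flap 3.

>>> {"op": "servo_tool", "data": {"plan": [[[1,0,0,14,0,0,0],[1,2,-35,0,0,0,0],[1,2,-35,0,0,0,0],[1,2,-35,0,0,0,0],[1,0,0,0,0,0,0],[1,0,0,0,0,0,0],[1,0,0,-6,0,0,0],[1,0,0,-3,0,0,0],[1,0,0,-2,0,0,0],[1,0,0,-1,0,0,0],[1,0,0,0,0,0,0],[1,0,0,0,0,0,0]]]}}

```text
t: 4.2
tool_pos: [0.476, 0.0371, 0.1155]
orientation: [0.089, -3.139, -0.001]
force: [-8.1, 1.3, 12.3]
opening: 0.0005
```

>>> {"op": "servo_tool", "data": {"plan": [[[1,0,0,-1,0,0,0],[1,0,0,-1,0,0,0],[1,0,0,0,0,0,0]]]}}

```text
t: 4.5
tool_pos: [0.476, 0.0371, 0.1154]
orientation: [0.089, -3.14, -0.0]
force: [-17.3, 1.3, 29.7]
opening: 0.0003
```

Flap 3 is firm too. On to flap 2.

>>> {"op": "servo_tool", "data": {"plan": [[[1,0,0,14,0,0,0],[1,2,-35,0,0,0,0],[1,2,-35,0,0,0,0],[1,2,-35,0,0,0,0],[1,0,0,0,0,0,0],[1,0,0,0,0,0,0],[1,0,0,-6,0,0,0],[1,0,0,-3,0,0,0],[1,0,0,-2,0,0,0],[1,0,0,-1,0,0,0],[1,0,0,0,0,0,0],[1,0,0,0,0,0,0]]]}}

```text
t: 5.7
tool_pos: [0.482, -0.0677, 0.1155]
orientation: [0.089, -3.139, -0.001]
force: [-6.7, 3.7, 12.9]
opening: 0.0004
```

>>> {"op": "servo_tool", "data": {"plan": [[[1,0,0,-1,0,0,0],[1,0,0,-1,0,0,0],[1,0,0,0,0,0,0]]]}}

```text
t: 6.0
tool_pos: [0.4821, -0.0677, 0.1154]
orientation: [0.089, -3.14, -0.001]
force: [-15.8, 5.9, 30.0]
opening: 0.0004
```

Flap 2 is firm. Flap 1 should be the one, so I'll press it and check.

>>> {"op": "servo_tool", "data": {"plan": [[[1,0,0,14,0,0,0],[1,2,-35,0,0,0,0],[1,2,-35,0,0,0,0],[1,2,-36,0,0,0,0],[1,0,0,0,0,0,0],[1,0,0,0,0,0,0],[1,0,0,-6,0,0,0],[1,0,0,-3,0,0,0],[1,0,0,-2,0,0,0],[1,0,0,-1,0,0,0],[1,0,0,0,0,0,0],[1,0,0,0,0,0,0]]]}}

```text
t: 7.2
tool_pos: [0.4884, -0.1748, 0.1147]
orientation: [-0.087, 3.14, -0.0]
force: [0.5, 0.1, 0.4]
opening: 0.0009
```

>>> {"op": "servo_tool", "data": {"plan": [[[1,0,0,-1,0,0,0],[1,0,0,-1,0,0,0],[1,0,0,0,0,0,0]]]}}

```text
t: 7.5
tool_pos: [0.4885, -0.175, 0.1127]
orientation: [-0.087, 3.14, -0.0]
force: [0.5, 0.2, 1.2]
opening: 0.0005
```

Flap 1 gives way: 1 N and it travels with the finger. I'll push it down to about 45°.

>>> {"op": "servo_tool", "data": {"plan": [[[1,0,0,-4,0,0,0],[1,0,0,-4,0,0,0],[1,0,0,-4,0,0,0],[1,0,0,-4,0,0,0],[1,0,0,-4,0,0,0],[1,0,0,0,0,0,0]]]}}

```text
t: 8.1
tool_pos: [0.4876, -0.1746, 0.0916]
orientation: [0.087, -3.139, -0.001]
force: [-0.1, -0.8, -0.0]
opening: 0.0005
```

>>> {"op": "servo_tool", "data": {"plan": [[[1,0,0,-4,0,0,0],[1,0,0,-4,0,0,0],[1,0,0,-4,0,0,0],[1,0,0,-3,0,0,0],[1,0,0,0,0,0,0],[1,0,0,0,0,0,0]]]}}

```text
t: 8.7
tool_pos: [0.488, -0.1748, 0.0773]
orientation: [0.087, -3.14, -0.0]
force: [-0.0, 0.4, -1.2]
opening: 0.0004
```

Depth is about 38 mm, no hard contact. Now up and away to the robot's side, and then a look.

>>> {"op": "servo_tool", "data": {"plan": [[[1,0,0,10,0,0,0],[1,0,0,20,0,0,0],[1,0,0,30,0,0,0],[1,0,0,40,0,0,0],[1,0,0,40,0,0,0],[1,-30,0,10,0,0,0],[1,-40,0,0,0,0,0],[1,-40,0,0,0,0,0],[1,0,0,0,0,0,0],[1,0,0,0,0,0,0]]]}}

```text
t: 9.7
tool_pos: [0.3784, -0.1751, 0.2288]
orientation: [-0.085, 3.138, -0.002]
force: [0.9, -0.3, 0.2]
opening: 0.0008
```

```bash
python3 - <<'E'
import cv2,numpy as np
from plant import eyes
t=eyes.read_camera("top")[...,::-1]; s=eyes.read_camera("scene")[...,::-1]
cv2.imwrite("pics/c2.png",np.vstack([cv2.resize(t[175:275,160:340],(504,280),interpolation=cv2.INTER_CUBIC),cv2.resize(s[130:250,165:381],(504,280),interpolation=cv2.INTER_CUBIC)]))
E
```

```text
(no output)
```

View pics/c2.png

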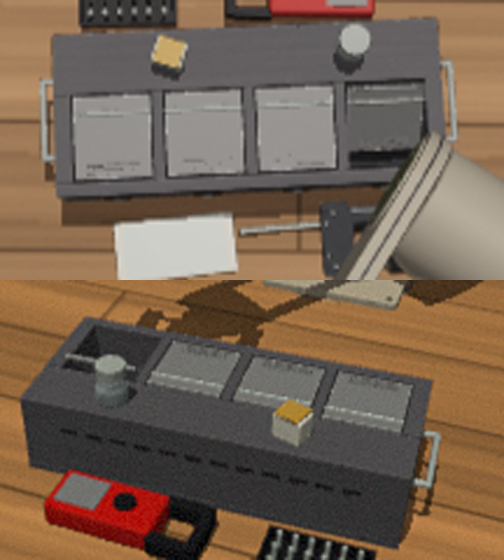

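Flap 1 is open: dark, tilted plate in the top view with its free edge at about crop (385,152), and an open hole in the scene view. The others are level, and the jar and relay are unmoved. A check of the angle from the free edge:

```bash
python3 - <<'E'
import numpy as np
from h import proj
a=.0554;ex=np.array([np.cos(a),np.sin(a)]);ey=np.array([-ex[1],ex[0]]);O=np.array([.5264,-.0145])
for th in (.5,.6,.7,.8,.9):
    p=O-.1575*ey-.075*np.cos(th)*ex
    print(th,proj("top",(*p,.105-.075*np.sin(th))).round(1))
print("seen",160+385/2.8,175+152/2.8)
E
```

```text
0.5 [297.3 231.6]
0.6 [296.9 230.5]
0.7 [296.6 229.3]
0.8 [296.4 227.9]
0.9 [296.1 226.3]
seen 297.5 229.28571428571428
```

The image gives about 0.70 rad and the tip depth about 0.68–0.78. That passes, but I'd like it nearer 45°, so I'll push it 4 mm deeper.

>>> {"op": "servo_tool", "data": {"plan": [[[1,40,0,0,0,0,0],[1,40,0,0,0,0,0],[1,30,0,0,0,0,0],[1,0,0,0,0,0,0],[1,0,0,-40,0,0,0],[1,0,0,-40,0,0,0],[1,0,0,-30,0,0,0],[1,0,0,-25,0,0,0],[1,0,0,-10,0,0,0],[1,0,0,-4,0,0,0],[1,0,0,-3,0,0,0],[1,0,0,-3,0,0,0]]]}}

```text
t: 11.0
tool_pos: [0.4895, -0.1754, 0.0742]
orientation: [-0.087, 3.138, -0.002]
force: [-0.1, 0.7, 1.7]
opening: 0.0005
```

>>> {"op": "servo_tool", "data": {"plan": [[[1,0,0,0,0,0,0],[1,0,0,10,0,0,0],[1,0,0,20,0,0,0],[1,0,0,30,0,0,0],[1,0,0,40,0,0,0],[1,0,0,40,0,0,0],[1,-30,0,10,0,0,0],[1,-40,0,0,0,0,0],[1,-40,0,0,0,0,0],[1,0,0,0,0,0,0],[1,0,0,0,0,0,0]]]}}

```text
t: 12.1
tool_pos: [0.3785, -0.1752, 0.2241]
orientation: [-0.085, 3.138, -0.003]
force: [0.1, -0.3, 0.3]
opening: 0.0007
```

```bash
python3 - <<'E'
import cv2
from plant import eyes,monitor
t=eyes.read_camera("top")[...,::-1]
cv2.imwrite("pics/c3.png",cv2.resize(t[180:250,170:330],(800,350),interpolation=cv2.INTER_CUBIC))
print(monitor.read_state()["force"])
E
```

```text
[-0.20964498 -0.30151524 -0.41657778]
```

View pics/c3.png

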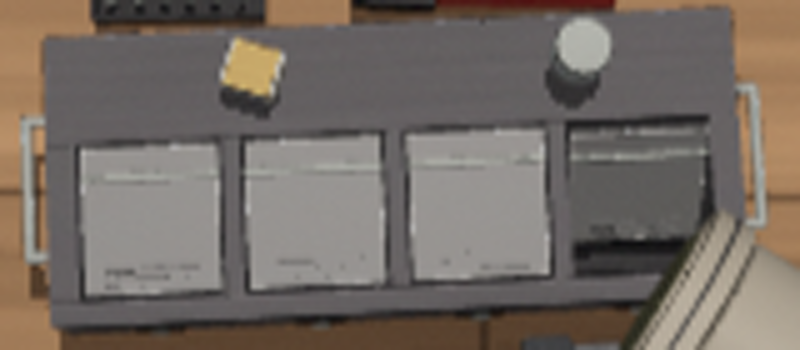

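Flap 1's free edge is now at crop row ~240, which is pixel row 228 and about 0.8 rad. The other flaps are level and the robot is clear.

```bash
python3 -c "
from plant import job; job.close_job()"
```

```text
the job is handed in; nothing more can be done
```

Flap 1, the first from the robot's right, covered the empty bay, and I left it standing open at about 45°. I handed the job in after about 12 s of robot time, well inside the 51 s limit.

- **Finding the flap:** I pressed with the fingers shut, from left to right. Flaps 4, 3 and 2 were firm, showing 26–30 N vertical with no travel. Flap 1 gave way at about 1 N.
- **Opening it:** The first push left it at about 0.70 rad, read from the top camera. I pushed about 4 mm deeper to bring it nearer 45°.
- **Final checks:** The last top picture puts flap 1 at about 0.8 rad, though the edge was read by eye to about a pixel, so the angle is good to about 0.1 rad. In that picture the other three flaps look level and the jar and relay unmoved. The arm is clear, with near-zero force on the tool.
- **Not checked:** The last picture did not show the things on the bench. The arm touched nothing but the flaps as far as the forces show. No check failed.

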